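Gauge a block on its side, then on its end

ROBOT

A 7-joint arm with a two-finger parallel gripper is mounted at the origin on a cart in front of the work surface, level with it; the furniture and walls round the work are solid. World frame = base frame: x ahead of the robot, y to its left, z up, the work surface at z = 0. Lengths are in m, angles in rad, forces in N, time in s.
With the tool pointing down it reaches from about 0.375 to 0.925 m from the base axis. Payload 3.1 kg.
Tool frame: the origin (TCP) lies between the finger pads; the fingertips stand 19 mm ahead of it and the grasp point (between the pads) is the TCP; z points along the fingers, y is the line along which they close (so a half turn about z gives the same grasp; the last joint's range is limited). The gripper opens to 85 mm and grips with 20 to 120 N. Pads are 22 mm wide; open, the fingers measure 114 mm over their backs; the gripper's body (76 mm by 85 mm) begins 54 mm behind the grasp point. The pads swing forward as they close: fully open they stand 13 mm farther back than shut.
Start: joints at [-1.357, 0.383, 0.044, 1.598, -0.018, 1.161, -0.05], TCP at [0.199, 0.619, 0.25] pointing down, gripper open.
Joint ranges: [-2.61, 2.61], [-0.41, 2.15], [-1.48, 1.57], [0, 2.5], [-1.57, 4.71], [0.05, 1.97], [-2.85, 2.85]. Speed limits (rad/s): [2.79, 2.79, 3.14, 3.14, 3.14, 3.14, 3.14].

INTERFACE

Orientations are given as a unit quaternion [x, y, z, w].
In Python, from bench import move_ptp, movel, move_j, move_gripper, pause, inverse_kinematics, read_camera, camera_params, MotionError, sign_off, look_for, tip_of, read_time_s, read_qpos, read_joint_vel, read_effort, read_eef_pos, read_tcp_rot, read_ft_force, read_ft_torque, read_finger_gap, read_grasp_force gives the robot as it stands. Calls block until the motion is done:
- move_ptp(position, orientation): joint-space move of the TCP to a pose.
- movel(position, orientation=None, speed=0.15): straight line of the TCP; orientation=None keeps the orientation; speed is the mean speed in m/s.
- move_j(angles): joint-space move.
- move_gripper(opening, effort=None): finger opening in m; effort is the grip in N (None keeps the last); returns when the fingers have stopped.
- pause(seconds).
- inverse_kinematics(position, orientation): joint angles nearest the present ones, or None.
- read_camera(name): name is "scene" or "top"; returns the picture (384x512x3 uint8, red, green, blue); there is no depth.
- camera_params(name): a dict with "K" (3x3 intrinsics, pixels), "camera_from_world" (4x4, takes a point from world to camera coordinates). Camera axes: x right, y down, z forward; pixel columns grow to the right and rows downward; lengths in m; the calibration is good to about 2 mm. A picture is of the moment at which its call begins. camera_params takes no time and is no camera call.
A pose or a line that the arm cannot do raises MotionError and nothing moves.
- sign_off(): hands the job in; it is judged then, once.
Trained networks look in the newest picture that a camera, given by its name, has taken for a name from the list of things; names that differ only in an ending like _2 or _b are one class to them, and where a whole thing is asked for, a point or a joint stands for the part that bears it (a point fixed in the world has none). Each returns a list of dicts, best first, with "confidence" (0 to 1); they miss things now and then, are a little off and sometimes report something else, mostly with a low value. They report only what shows in the picture. A call takes as long as a camera call.
- look_for(camera, name): "at" ([column, row] in pixels, amid what is visible of it).
- tip_of(camera, name): "at" ([column, row] in pixels: a listed point, or the origin of a listed thing).
Readings, each from a call of its own:
- read_time_s(): time.
- read_qpos(): joint angles.
- read_joint_vel(): joint speeds.
- read_effort(): joint torques, N m.
- read_eef_pos(): TCP position.
- read_tcp_rot(): TCP orientation.
- read_ft_force(): force on the tool from outside, world axes, zero at the start.
- read_ft_torque(): the same for the moment, N m.
- read_finger_gap(): finger opening in m.
- read_grasp_force(): force on a finger pad.
Only numpy, scipy, OpenCV 4.12 (cv2) and the standard library are available. Lean on these libraries where they do the work, as an engineer would, in place of code of your own. Each camera call takes 0.05 s, during which the arm holds its last target. There are 200 camera calls.

TASK

Check the square-section wooden block on the gauge plate: lay it flat on the plate with a long side flush against the middle of the stop bar, let go and press the oblong key. Then turn the block a quarter turn on the plate so that an end face sits flush against the middle of the bar, let go, and press the round key and after it the square key, one at a time and each fully down. Leave the block there with its end on the bar, press no key at any other moment, keep the face that starts on top upward, and leave the other things on the bench alone.

Things in the scene. Friction and masses are not known exactly. Their poses are not given: they have to be found in the camera images.
- workpiece: the workpiece: a plain reddish-brown wooden block of square section, 38 x 131 x 38 mm, about 0.1 kg, loose on the bench. Origin at the centre of its underside; x across (38 mm), y along its length (131 mm), z up (38 mm high). Either long side and either end may meet the bar.
- gauge: the gauge, fixed: a dark steel plate 170 x 190 mm, 6 mm thick, with a low bright aluminium stop bar (20 mm thick, 170 mm long) along its far side; bar top 20 mm above the bench, a small black mark on it at its middle. A block on the plate stands 24 mm above the bar. Origin: centre of the plate's underside; x towards the bar, y along it, z up; the bar's working face is the plane x = +60 mm.
- stop_mid (a point): middle of the working face of the stop bar, 13 mm above the bench (x=60, y=0, z=13 mm in the frame of the gauge); axes as those of the gauge
- key_box: the key box, fixed: a grey box 85 x 165 x 22 mm, a blank window on the far side of its top and three black spring keys in a row before it, 8 mm proud, 54 mm apart. Origin: centre of its underside; x away from the robot, y along the row, z up. From +y to -y (left to right seen from the robot): oblong, round, square key.
- oblong_key (a joint): travel of the oblong key, the left one (+y) of the key box: 0 up, 0.005 m fully down; spring return, it starts to move at about 1.5 N and is fully down at about 5 N; it registers beyond 4 mm
- round_key (a joint): travel of the round key, the middle one of the key box: 0 up, 0.005 m fully down; spring return, it starts to move at about 1.5 N and is fully down at about 5 N; it registers beyond 4 mm
- square_key (a joint): travel of the square key, the right one (-y) of the key box: 0 up, 0.005 m fully down; spring return, it starts to move at about 1.5 N and is fully down at about 5 N; it registers beyond 4 mm
- oblong_key_top (a point): middle of the top face of the oblong key (15 x 36 mm, long along y), 30 mm above the bench when up; at x=-12, y=54 mm in the frame of the key box
- round_key_top (a point): middle of the top face of the round key (25 mm across), 30 mm above the bench when up; at x=-12, y=0 mm in the frame of the key box
- square_key_top (a point): middle of the top face of the square key (20 x 20 mm), 30 mm above the bench when up; at x=-12, y=-54 mm in the frame of the key box
- folding_rule: bystander, to be left alone: a folded yellow wooden rule, 17x125x18 mm, lying on the bench near the robot; origin at the centre of its underside
- flat_offcut: bystander, to be left alone: a flat light wooden offcut, 48x121x18 mm, lying on the bench near the robot (not the workpiece); origin at the centre of its underside
- screwdriver: bystander, to be left alone: a screwdriver 210 mm long, 33 mm across, 30 mm high, lying beyond the work on the right; origin at the centre of its underside
- sanding_block: bystander, to be left alone: a brown cork sanding block, 64x112x34 mm, beyond the work on the left; origin at the centre of its underside

How it is judged:
On the way, in this order (a step that is already met when the one before it is completed fails the run):
1. the block lies released on the plate with a long side flush on the middle of the stop bar (angle between the y axis of workpiece and the y axis of gauge, either way round below 0.06 rad and x of workpiece in the frame of gauge between 0.037 and 0.044 m and y of workpiece in the frame of gauge between -0.03 and 0.03 m and z of workpiece in the frame of gauge between 0.002 and 0.011 m and angle between workpiece's own z axis and vertical below 0.08 rad and contact force between the fingers and workpiece below 0.3 N), for 0.2 s.
2. the oblong key is fully pressed while the long side is on the bar (all of step 1 and value of joint oblong_key above 0.004 m), for 0.05 s.
3. the block lies released on the plate, turned, with an end flush on the middle of the bar (angle between the x axis of workpiece and the y axis of gauge, either way round below 0.06 rad and x of workpiece in the frame of gauge between -0.0095 and -0.0025 m and y of workpiece in the frame of gauge between -0.03 and 0.03 m and z of workpiece in the frame of gauge between 0.002 and 0.011 m and angle between workpiece's own z axis and vertical below 0.08 rad and contact force between the fingers and workpiece below 0.3 N), for 0.2 s.
4. the round key is fully pressed while the end is on the bar (all of step 3 and value of joint round_key above 0.004 m), for 0.05 s.
5. then the square key is fully pressed, the round key up again (all of step 3 and value of joint square_key above 0.004 m and value of joint round_key below 0.0015 m), for 0.05 s.
At the end, for the whole second after the job is handed in: the block rests flat on the plate, top face up, an end face within 4 mm of the stop bar and square to it within 0.06 rad, its middle within 30 mm of the middle of the bar, and all three keys are up (angle between the x axis of workpiece and the y axis of gauge, either way round below 0.06 rad and x of workpiece in the frame of gauge between -0.0095 and -0.0025 m and y of workpiece in the frame of gauge between -0.03 and 0.03 m and z of workpiece in the frame of gauge between 0.002 and 0.011 m and angle between workpiece's own z axis and vertical below 0.08 rad and value of joint each of oblong_key, round_key, square_key below 0.0015 m and linear speed of workpiece below 0.01 m/s); the robot touches nothing.
It fails at once if the oblong key is pressed while no long side is on the bar (value of joint oblong_key above 0.004 m and not (angle between the y axis of workpiece and the y axis of gauge, either way round below 0.06 rad and x of workpiece in the frame of gauge between 0.037 and 0.044 m and y of workpiece in the frame of gauge between -0.03 and 0.03 m and z of workpiece in the frame of gauge between 0.002 and 0.011 m and angle between workpiece's own z axis and vertical below 0.08 rad)).
It fails at once if the round or the square key is pressed while no end is on the bar (value of joint any of round_key, square_key above 0.004 m and not (angle between the x axis of workpiece and the y axis of gauge, either way round below 0.06 rad and x of workpiece in the frame of gauge between -0.0095 and -0.0025 m and y of workpiece in the frame of gauge between -0.03 and 0.03 m and z of workpiece in the frame of gauge between 0.002 and 0.011 m and angle between workpiece's own z axis and vertical below 0.08 rad)).
It fails at once if two keys are down at once (value of joint each of oblong_key, round_key above 0.004 m or value of joint each of round_key, square_key above 0.004 m or value of joint each of oblong_key, square_key above 0.004 m).
It fails at once if a bystander (folding rule, flat offcut, screwdriver, sanding block) is moved more than 40 mm (distance of any of folding_rule, flat_offcut, screwdriver, sanding_block from where it was at the start of the episode above 0.04 m).
It also fails if it takes over 72 s, if anything falls off the work surface, if the arm or the gripper's body presses on something with over 40 N, if the wrist force passes 120 N, or if a joint passes its speed limit or range.

## Working session

There is one attempt and no reset: what is moved stays moved. The work goes in short steps, each a Python script; the robot and the scene stay as the last script left them, time stands still between calls to the robot, and variables do not carry over. Pictures are saved under pics/ and viewed, at most 10 in all, crops included, and the job is handed in when it is done.

```bash
ls; mkdir -p pics; cat > h.py <<'E'
import numpy as np, cv2
from bench import *
def snap(cam,name):
    im=read_camera(cam); cv2.imwrite(f'pics/{name}.png',cv2.cvtColor(im,cv2.COLOR_RGB2BGR)); return im
def ray(cam,px,z):
    p=camera_params(cam);K=np.array(p['K']);T=np.array(p['camera_from_world']);R=T[:3,:3];t=T[:3,3]
    c=-R.T@t; d=R.T@np.linalg.inv(K)@np.array([px[0],px[1],1.]); s=(z-c[2])/d[2]; return c+s*d
def proj(cam,P):
    p=camera_params(cam);K=np.array(p['K']);T=np.array(p['camera_from_world'])
    q=K@(T[:3,:3]@np.array(P,float)+T[:3,3]); return q[:2]/q[2]
E
python3 - <<'E'
from h import *
for c in('top','scene'):
    im=snap(c,c+'0'); p=camera_params(c); T=np.array(p['camera_from_world']); print(c,np.round(-T[:3,:3].T@T[:3,3],3))
    for n in ['workpiece','gauge','stop_mid','key_box','oblong_key_top','round_key_top','square_key_top','folding_rule','flat_offcut','screwdriver','sanding_block']:
        z={'stop_mid':.013}.get(n,.03 if 'key_top' in n else 0)
        r=tip_of(c,n)[:2]; print(n,[(np.round(a['at'],1).tolist(),round(a['confidence'],2),np.round(ray(c,a['at'],z)[:2],3).tolist()) for a in r])
print(read_time_s(),read_eef_pos(),read_tcp_rot(),read_qpos())
E
```

```text
pics
top [0.482 0.004 1.251]
workpiece [([178.7, 214.3], 0.87, [0.469, 0.301])]
gauge [([272.0, 186.3], 0.78, [0.563, -0.029])]
stop_mid [([272.7, 165.6], 0.65, [0.635, -0.032]), ([358.1, 219.4], 0.27, [0.443, -0.325])]
key_box [([340.2, 214.8], 0.75, [0.46, -0.266])]
oblong_key_top [([358.4, 220.0], 0.64, [0.442, -0.322]), ([342.0, 216.0], 0.6, [0.456, -0.266])]
round_key_top [([342.0, 218.1], 0.49, [0.449, -0.266])]
square_key_top [([357.1, 218.3], 0.51, [0.448, -0.317])]
folding_rule [([241.5, 236.7], 0.5, [0.387, 0.081])]
flat_offcut [([283.5, 237.2], 0.84, [0.384, -0.066])]
screwdriver [([347.4, 155.2], 0.6, [0.67, -0.297])]
sanding_block [([187.3, 156.2], 0.97, [0.674, 0.27])]
scene [ 0.05  -0.549  0.781]
workpiece [([160.6, 158.9], 0.66, [0.474, 0.303])]
gauge [([264.5, 209.4], 0.72, [0.571, -0.043]), ([178.7, 217.5], 0.49, [0.384, 0.077])]
stop_mid [([274.0, 194.7], 0.56, [0.618, -0.029])]
key_box [([297.9, 289.8], 0.7, [0.463, -0.267])]
oblong_key_top [([281.8, 266.1], 0.61, [0.464, -0.213]), ([316.3, 306.5], 0.54, [0.448, -0.33])]
round_key_top [([297.0, 280.0], 0.45, [0.464, -0.26]), ([184.0, 218.6], 0.16, [0.379, 0.042])]
square_key_top [([308.2, 305.4], 0.49, [0.437, -0.317])]
folding_rule [([181.6, 220.6], 0.66, [0.384, 0.064])]
flat_offcut [([214.2, 250.2], 0.86, [0.39, -0.063])]
screwdriver [([367.5, 247.9], 0.81, [0.675, -0.296])]
sanding_block [([221.3, 139.6], 0.69, [0.67, 0.262]), ([311.7, 304.7], 0.51, [0.459, -0.312])]
1.2 [0.19939473 0.61864312 0.25025717] [ 1.55255807e-01  9.87874300e-01 -2.87463729e-05 -1.36527314e-05] [-1.35677272  0.38289815  0.04390535  1.59792861 -0.01790122  1.16121836
 -0.04988927]
```

```bash
python3 - <<'E'
import cv2
a=cv2.imread('pics/top0.png')[125:265,130:400]; cv2.imwrite('pics/topc.png',cv2.resize(a,(790,410),interpolation=cv2.INTER_CUBIC))
a=cv2.imread('pics/scene0.png')[110:350,120:440]; cv2.imwrite('pics/scenec.png',cv2.resize(a,(800,600),interpolation=cv2.INTER_CUBIC))
E
```

```text
(no output)
```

View pics/topc.png

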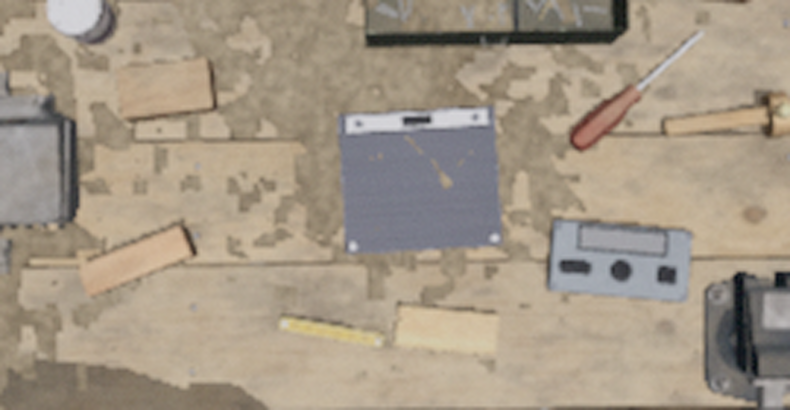

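View pics/scenec.png

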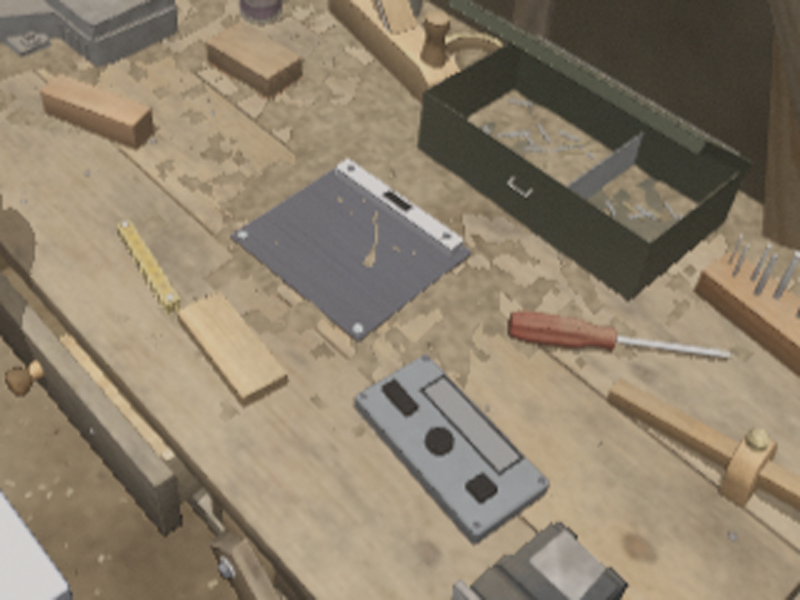

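The top view shows the block at about (177,214), the plate centred at about (273,186) with the bar at its far side, and the key box at about (342,214) with oblong, round and square keys from left to right. The networks mixed up some of the keys, so I'll refine everything by segmentation in rectified planes.

```bash
cat >> h.py <<'E'
def rect(cam,im,z,x0,y0,w=300,s=2):
    """metric view: col right = -y, row down = -x, s px/mm, centred x0,y0"""
    h=w*s/2
    W=[(x0+a,y0+b,z) for a in(-.1,.1) for b in(-.1,.1)]
    src=np.float32([proj(cam,P) for P in W]); dst=np.float32([[h-(P[1]-y0)*1000*s,h-(P[0]-x0)*1000*s] for P in W])
    return cv2.warpPerspective(im,cv2.getPerspectiveTransform(src,dst),(w*s,w*s),flags=cv2.INTER_CUBIC)
def big(mask,x0,y0,w=300,s=2):
    """largest blob -> world centre, size mm, angle of its long side from +x (mod pi)"""
    m=cv2.morphologyEx(mask.astype(np.uint8)*255,cv2.MORPH_OPEN,np.ones((9,9)))
    c=max(cv2.findContours(m,0,2)[0],key=cv2.contourArea); r=cv2.minAreaRect(cv2.convexHull(c)); b=cv2.boxPoints(r)
    M=cv2.moments(c);h=w*s/2
    f=lambda p:np.array([x0-(p[1]-h)/1000/s,y0-(p[0]-h)/1000/s])
    P=[f(p) for p in b]; e=[P[1]-P[0],P[2]-P[1]]; L=max(e,key=np.linalg.norm)
    return f(r[0]),f((M['m10']/M['m00'],M['m01']/M['m00'])),sorted(np.array(r[1])/s),np.arctan2(L[1],L[0])%np.pi,c
E
python3 - <<'E'
from h import *
tiles=[]
for cam in('top','scene'):
    im=cv2.cvtColor(cv2.imread(f'pics/{cam}0.png'),cv2.COLOR_BGR2RGB)
    for n,z,x,y in(('plate',.006,.565,-.035),('bar',.02,.635,-.032),('block',.038,.475,.295),('box',.022,.46,-.265)):
        R=rect(cam,im,z,x,y); I=R.astype(int); hsv=cv2.cvtColor(R,cv2.COLOR_RGB2HSV).astype(int); r,b,v=I[...,0],I[...,2],hsv[...,2]
        yy,xx=np.mgrid[:600,:600]; near=(abs(yy-300)<90)&(abs(xx-300)<220)
        m={'plate':(b-r>-2)&(v<135),'bar':(v>165)&(r-b<25)&near,'block':(hsv[...,1]>70)&(hsv[...,0]<16)&(v>110),'box':(b-r>0)}[n]
        try:
            c,g,s,a,ct=big(m,x,y); print(cam,n,c.round(4),g.round(4),np.round(s,1),round(float(a),3)); cv2.drawContours(R,[ct],0,(255,0,0),1)
        except Exception as e: print(cam,n,e)
        tiles.append(cv2.resize(R,(200,200),interpolation=cv2.INTER_AREA))
cv2.imwrite('pics/t1.png',cv2.cvtColor(np.vstack([np.hstack(tiles[:4]),np.hstack(tiles[4:])]),cv2.COLOR_RGB2BGR))
E
```

```text
top plate [ 0.5196 -0.1038] [ 0.5198 -0.1031] [57.1 78.7] 2.688
top bar [0.6316 0.0152] [0.6315 0.0192] [22.3 81.3] 1.614
top block [0.4412 0.3422] [0.4406 0.3451] [18.5 32.5] 1.571
top box [ 0.4645 -0.2656] [ 0.4643 -0.2655] [ 82.9 163.8] 1.469
scene plate [ 0.5626 -0.034 ] [ 0.558  -0.0351] [166.3 186.1] 1.617
scene bar [ 0.6365 -0.0794] [ 0.6365 -0.0799] [21.4 68.8] 1.614
scene block [0.4466 0.2868] [0.4467 0.2868] [ 29.4 145.6] 1.838
scene box [ 0.4614 -0.2698] [ 0.452  -0.2767] [ 82.5 161.8] 1.468
```

View pics/t1.png

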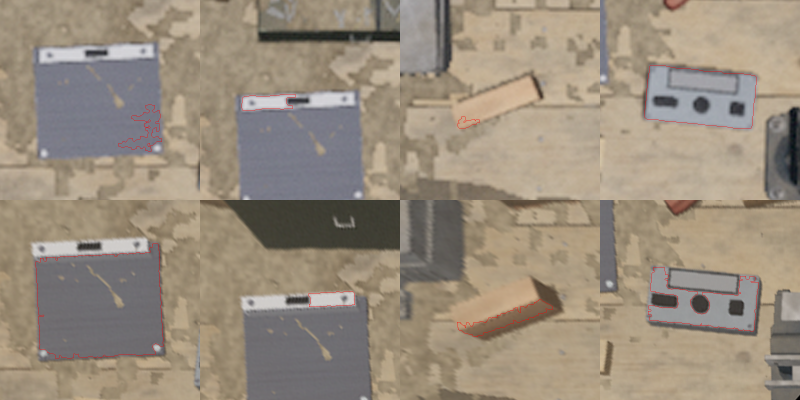

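The bar angle agrees in both views (gauge yaw ≈ 0.043), and so does the box. The block and plate masks failed, so I'll redo those with GrabCut.

```bash
cat >> h.py <<'E'
def gc(R,x0,y0,size,ang,c0,grow=14,s=2,shrink=.7):
    """GrabCut seeded with a rectangle: size mm (long,short), long-axis world angle"""
    H=R.shape[0]/2; ctr=(H-(c0[1]-y0)*1000*s,H-(c0[0]-x0)*1000*s)
    d=np.degrees(np.arctan2(-np.cos(ang),-np.sin(ang)))
    m=np.full(R.shape[:2],cv2.GC_BGD,np.uint8)
    def fill(sz,v): cv2.fillConvexPoly(m,cv2.boxPoints((ctr,sz,d)).astype(np.int32),v)
    fill((size[0]*s+2*grow*s,size[1]*s+2*grow*s),cv2.GC_PR_BGD); fill((size[0]*s,size[1]*s),cv2.GC_PR_FGD); fill((size[0]*s*shrink,size[1]*s*shrink*.7),cv2.GC_FGD)
    cv2.grabCut(cv2.cvtColor(R,cv2.COLOR_RGB2BGR),m,None,np.zeros((1,65)),np.zeros((1,65)),5,cv2.GC_INIT_WITH_MASK)
    return (m==1)|(m==3)
E
python3 - <<'E'
from h import *
tiles=[]
for cam in('top','scene'):
    im=cv2.cvtColor(cv2.imread(f'pics/{cam}0.png'),cv2.COLOR_BGR2RGB)
    for n,z,x,y,sz,a,c0 in(('plate',.006,.565,-.035,(190,143),1.614,(.55,-.035)),('bar',.02,.635,-.032,(170,20),1.614,(.634,-.032)),('block',.038,.475,.295,(131,38),1.92,(.474,.297)),('box',.022,.46,-.265,(165,85),1.469,(.463,-.267))):
        R=rect(cam,im,z,x,y); m=gc(R,x,y,sz,a,c0)
        c,g,s,a,ct=big(m,x,y); print(cam,n,c.round(4),g.round(4),np.round(s,1),round(float(a),3)); cv2.drawContours(R,[ct],0,(255,0,0),1)
        tiles.append(R[150:450,100:500] if n!='plate' else R[100:500:1,50:550])
        tiles[-1]=cv2.resize(tiles[-1],(200,200),interpolation=cv2.INTER_AREA)
cv2.imwrite('pics/t2.png',cv2.cvtColor(np.vstack([np.hstack(tiles[:4]),np.hstack(tiles[4:])]),cv2.COLOR_RGB2BGR))
E
```

```text
top plate [ 0.5565 -0.0326] [ 0.5534 -0.0326] [157.4 191.7] 1.611
top bar [ 0.6328 -0.0292] [ 0.633  -0.0286] [ 25.  172.4] 1.619
top block [0.4725 0.3004] [0.4723 0.3   ] [ 43.7 138.8] 1.919
top box [ 0.4647 -0.2666] [ 0.4639 -0.2667] [ 89.9 165.2] 1.477
scene plate [ 0.5559 -0.0347] [ 0.5554 -0.0345] [159.3 191.5] 1.62
scene bar [ 0.6332 -0.0294] [ 0.6332 -0.0295] [ 24.6 172.5] 1.621
scene block [0.4701 0.306 ] [0.4702 0.3041] [ 43.5 136.1] 1.94
scene box [ 0.459  -0.2704] [ 0.4588 -0.2711] [ 90.5 168.8] 1.474
```

View pics/t2.png

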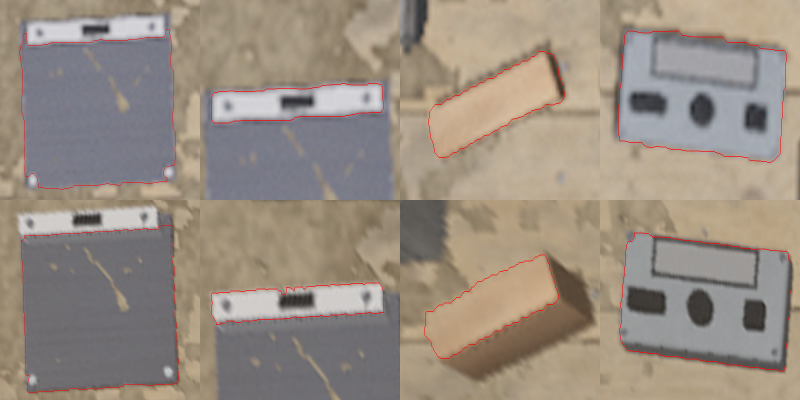

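Fits: gauge origin ≈ (.563, -.0325), yaw .046. Block ≈ (.4715, .302), yaw .354. Key box ≈ (.463, -.268), yaw -.10. Next I'll check the IK chain and then grasp.

```bash
cat >> h.py <<'E'
G=np.array([.563,-.0325]);GY=.046; BX=np.array([.463,-.268]);BY=-.10
def rot(a): return np.array([[np.cos(a),-np.sin(a)],[np.sin(a),np.cos(a)]])
def g2w(x,y,z): return np.r_[G+rot(GY)@[x,y],z]
def b2w(x,y,z): return np.r_[BX+rot(BY)@[x,y],z]
def down(phi): a=(phi+np.pi/2)/2; return [np.cos(a),np.sin(a),0,0]   # tool down, closing line at angle phi
def advance(d,dist,fmax,step=.001,speed=.02):
    """creep along unit vector d until the reaction exceeds fmax; returns travel, force"""
    d=np.array(d,float); p=np.array(read_eef_pos()); f0=np.array(read_ft_force())@d; f=0; i=0
    while i*step<dist and f<fmax:
        i+=1; movel(p+d*step*i,speed=speed); f=f0-np.array(read_ft_force())@d
    return i*step,round(float(f),2)
GX=np.r_[np.cos(GY),np.sin(GY),0]
E
python3 - <<'E'
from h import *
for n,p,ph in(('grasp',[.4715,.302,.036],.354),('p1',g2w(.041,0,.042),GY),('p2+',g2w(-.0055,0,.042),GY+np.pi/2),('p2-',g2w(-.0055,0,.042),GY-np.pi/2),('key',b2w(-.012,-.054,.044),BY),('key90',b2w(-.012,-.054,.044),BY+np.pi/2)):
    for k in(0,np.pi,-np.pi):
        q=inverse_kinematics(p,down(ph+k)); print(n,round(k,1),None if q is None else np.round(q,2))
E
```

```text
grasp 0 [-0.95  0.53  0.36  1.97 -0.28  0.7  -0.06]
grasp 3.1 [-0.51  0.51 -0.16  1.94  0.12  0.7   2.76]
grasp -3.1 [-0.51  0.51 -0.16  1.94  0.12  0.7   2.76]
p1 0 [-0.48  0.63  0.58  1.86 -0.48  0.79  0.41]
p1 3.1 [-0.91  1.2   1.36  1.88 -1.27  1.27 -2.22]
p1 -3.1 [-0.91  1.2   1.36  1.88 -1.27  1.27 -2.22]
p2+ 0 [-0.51  0.56  0.59  1.98 -0.46  0.74  1.98]
p2+ 3.1 [-0.68  0.66  0.83  1.98 -0.68  0.8  -0.98]
p2+ -3.1 [-0.68  0.66  0.83  1.98 -0.68  0.8  -0.98]
p2- 0 [-0.68  0.66  0.83  1.98 -0.68  0.8  -0.98]
p2- 3.1 [-0.51  0.56  0.59  1.98 -0.46  0.74  1.98]
p2- -3.1 [-0.51  0.56  0.59  1.98 -0.46  0.74  1.98]
key 0 [ 0.01  0.56  0.65  2.   -0.5   0.74  0.86]
key 3.1 [-0.41  1.13  1.36  2.02 -1.24  1.21 -1.75]
key -3.1 [-0.41  1.13  1.36  2.02 -1.24  1.21 -1.75]
key90 0 [-0.05  0.59  0.73  2.   -0.57  0.76  2.49]
key90 3.1 [-0.12  0.63  0.83  2.01 -0.66  0.79 -0.58]
key90 -3.1 [-0.12  0.63  0.83  2.01 -0.66  0.79 -0.58]
```

```bash
python3 - <<'E'
from h import *
q=down(.354); p=np.array([.4715,.302,.2])
move_ptp(p,q); move_gripper(.075)
movel([*p[:2],.08],speed=.2); print('fz',np.round(read_ft_force(),1))
movel([*p[:2],.036],speed=.08); print('fz',np.round(read_ft_force(),1))
move_gripper(.02,40); print('gap',read_finger_gap(),'grip',read_grasp_force())
movel([*p[:2],.15]); pause(.2); print('gap',read_finger_gap(),'grip',read_grasp_force(),'f',np.round(read_ft_force(),1),np.round(read_ft_torque(),2),read_time_s())
move_ptp(g2w(.033,0,.12),down(GY))
im=snap('scene','s3'); cv2.imwrite('pics/s3c.png',cv2.resize(cv2.cvtColor(im,cv2.COLOR_RGB2BGR)[90:270,150:390],(800,600),interpolation=cv2.INTER_CUBIC))
print(read_eef_pos(),read_time_s())
E
```

```text
fz [0.4 0.5 0.3]
fz [ 0.3 -0.2  0.5]
gap 0.03724236245289586 grip 42.327200174331665
gap 0.036989261998629105 grip 41.919506192207336 f [ 0.1  0.2 -1.7] [ 0.02 -0.03  0.02] 6.0
[ 0.59613442 -0.02762348  0.1198476 ] 7.3917
```

View pics/s3c.png

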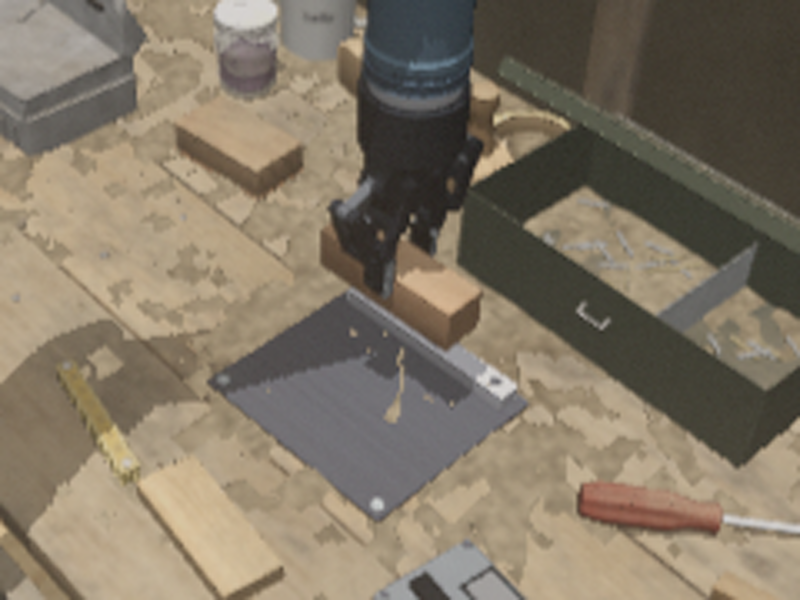

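The block is held level and parallel to the bar, at about (400,290) in the crop. The toolbox behind is clear of the gripper. Next I place it, press it onto the bar, release, and nudge it flush.

```bash
python3 - <<'E'
from h import *
movel(g2w(.033,0,.046)); print('low',np.round(read_ft_force(),1))
print('down',advance([0,0,-1],.007,4), read_eef_pos()[2])
p=np.array(read_eef_pos()); movel([p[0],p[1],p[2]+.001])
print('fwd',advance(GX,.018,7)); e=np.array(read_eef_pos()); print('gauge xy',(rot(-GY)@(e[:2]-G)).round(4),e[2])
print('down',advance([0,0,-1],.003,4),read_ft_force().round(1) if hasattr(read_ft_force(),'round') else '')
move_gripper(.055); print(read_finger_gap(),read_grasp_force())
e=np.array(read_eef_pos()); movel([*e[:2],.12],speed=.2)
move_gripper(0); im=snap('top','t4'); print(read_time_s())
E
```

```text
low [ 0.2 -0.4 -1.1]
down (0.004, 4.29) 0.04265269861799187
fwd (0.012, 7.65)
gauge xy [0.0418 0.0004] 0.042634369846001184
down (0.002, 7.05) [-6.3  0.6 11.2]
0.05482713382948848 0.0
14.375
```

```bash
cat >> h.py <<'E'
def push(x0,z,dist,f=5):
    e=np.array(read_eef_pos()); movel(g2w(x0,0,max(e[2],.12)),speed=.3); movel(g2w(x0,0,z),speed=.2)
    r=advance(GX,dist,f,step=.0015,speed=.03); e=np.array(read_eef_pos()); print('push',r,'tcp gauge',(rot(-GY)@(e[:2]-G)).round(4))
    movel(e-GX*.015,speed=.1); e=np.array(read_eef_pos()); movel([*e[:2],.12],speed=.3)
def block(cam,name,ang,c0):
    im=snap(cam,name); R=rect(cam,im,.044,c0[0],c0[1]); m=gc(R,c0[0],c0[1],(131,38),ang,c0)
    c,g,s,a,ct=big(m,c0[0],c0[1]); cv2.drawContours(R,[ct],0,(255,0,0),1)
    cv2.imwrite(f'pics/{name}r.png',cv2.cvtColor(R,cv2.COLOR_RGB2BGR)[100:500,100:500])
    print(cam,'block gauge',(rot(-GY)@(c-G)).round(4),'size',np.round(s,1),'angle-GY',round(float(a-GY),3))
E
python3 - <<'E'
from h import *
push(-.010,.038,.028)
movel(b2w(-.012,.054,.12),down(BY+0),speed=.4)
for c in('top','scene'): block(c,c+'5',GY+np.pi/2,g2w(.041,0,0)[:2])
print(read_time_s(),read_ft_force(),read_finger_gap())
a=cv2.imread('pics/top5r.png');b=cv2.imread('pics/scene5r.png');cv2.imwrite('pics/v5.png',np.hstack([a,b]))
E
```

```text
push (0.0195, 5.27) tcp gauge [ 0.0091 -0.0002]
top block gauge [0.0428 0.002 ] size [ 44.1 133.9] angle-GY 1.572
scene block gauge [ 0.0444 -0.0029] size [ 44.2 143.9] angle-GY 1.661
20.0167 [ 0.32681643  0.28001283 -0.36303291] -0.00047621016973696734
```

View pics/v5.png

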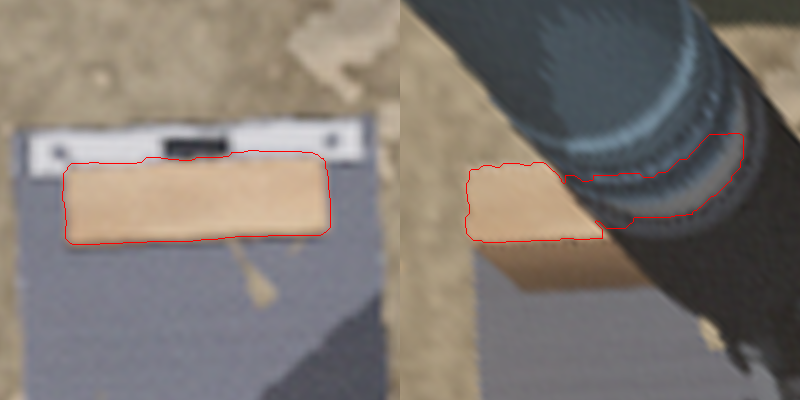

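The top view shows the block flush on the bar and centred on the mark, with an angle error of about 0.001 (the arm hides it in the scene view). Pressing the oblong key.

```bash
cat >> h.py <<'E'
def press(y):
    e=np.array(read_eef_pos()); q=down(BY)
    if np.linalg.norm(e[:2]-b2w(-.012,y,0)[:2])>.01: movel([*e[:2],.12]); movel(b2w(-.012,y,.12),q,speed=.3)
    movel(b2w(-.012,y,.055),q,speed=.15)
    r=advance([0,0,-1],.013,7.5); pause(.25); print('press',r,'z',round(float(read_eef_pos()[2]),4),'f',np.round(read_ft_force(),1))
    movel(b2w(-.012,y,.12),speed=.15)
E
python3 - <<'E'
from h import *
press(.054); print(read_time_s())
E
```

```text
press (0.012, 11.85) z 0.044 f [-1.9  1.  12. ]
24.5167
```

The key bottomed at a tip height of 25 mm with 12 N, so it is fully down. Next: regrasp, quarter turn, and end against the bar.

```bash
python3 - <<'E'
from h import *
q=down(GY); move_gripper(.06); movel(g2w(.041,0,.12),q,speed=.35); movel(g2w(.041,0,.0435),speed=.12)
move_gripper(.02,40); print('gap',read_finger_gap(),read_grasp_force())
movel(g2w(.041,0,.11)); movel(g2w(-.015,0,.11),speed=.2)
move_ptp(g2w(-.015,0,.11),down(GY-np.pi/2)); print('gap',read_finger_gap())
movel(g2w(-.015,0,.047)); print('down',advance([0,0,-1],.007,4), read_eef_pos()[2])
p=np.array(read_eef_pos()); movel([p[0],p[1],p[2]+.001])
print('fwd',advance(GX,.022,7,step=.0015,speed=.03)); e=np.array(read_eef_pos()); print('gauge xy',(rot(-GY)@(e[:2]-G)).round(4))
print('down',advance([0,0,-1],.003,4))
move_gripper(.06); e=np.array(read_eef_pos()); movel([*e[:2],.12],speed=.2); move_gripper(0)
print(read_time_s())
push(-.100,.038,.03)
movel(b2w(-.012,0,.12),down(BY),speed=.4)
block('top','top6',GY,g2w(-.0055,0,0)[:2]); snap('scene','scene6'); print(read_time_s())
a=cv2.imread('pics/top6r.png'); b=cv2.resize(cv2.imread('pics/scene6.png')[120:320,150:350],(400,400)); cv2.imwrite('pics/v6.png',np.hstack([a,b]))
E
```

```text
gap 0.037134201257041935 43.08694839477539
gap 0.0369807577591017
down (0.003, 7.86) 0.044539651283055086
fwd (0.0135, 8.91)
gauge xy [-0.0057 -0.0003]
down (0.002, 10.3)
35.25
push (0.021, 7.39) tcp gauge [-0.0809 -0.0005]
top block gauge [-0.0045  0.0007] size [ 43.  135.2] angle-GY -0.008
42.2167
```

View pics/v6.png

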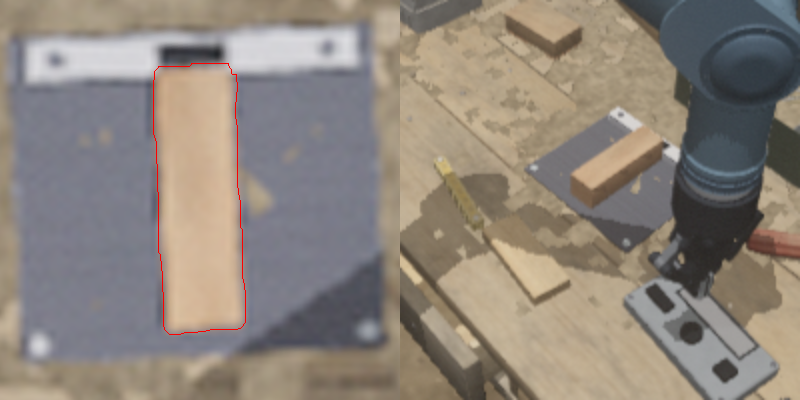

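The block's end is flush and centred under the bar mark, with an angle error of about 0.008 rad. Pressing the round key, then the square key, then retreating.

```bash
python3 - <<'E'
from h import *
press(0); press(-.054)
movel(b2w(-.03,-.054,.22),speed=.3)
block('top','top7',GY,g2w(-.0055,0,0)[:2]); print(read_time_s(),np.round(read_ft_force(),1))
E
```

```text
press (0.012, 9.98) z 0.044 f [-1.5  1.8 11.4]
press (0.012, 11.64) z 0.044 f [-2.4  2.3 12.4]
top block gauge [-0.0037  0.001 ] size [ 42.7 136.5] angle-GY -0.001
52.3333 [ 0.1  0.8 -0.3]
```

```bash
python3 -c "
from h import *
print(sign_off())"
```

```text
the job is handed in; nothing more can be done
None
```

I handed the job in at about 52 s: the block was gauged long side first, then end-on, and the oblong, round and square keys were each pressed fully down in turn. The last picture shows its end still flush on the bar and centred, and I have not seen the judge's result.

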